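# Interlock check: unpin a sprung laser-enclosure lid and hold it at the set angle

## Robot

A 6-joint arm with a two-finger parallel gripper is mounted at the origin on a cart in front of the work surface, level with it; the furniture and walls round the work are solid. World frame = base frame: x ahead of the robot, y to its left, z up, the work surface at z = 0. Lengths are in m, angles in rad, forces in N, time in s.
With the tool pointing down it reaches from about 0.3 to 0.775 m from the base axis. Payload 14.6 kg.
Tool frame: the origin (TCP) lies on the centre line of the jaws, within the pads' length; the fingertips stand 11 mm ahead of it and the grasp point (between the pads) lies 8 mm behind it; y points along the fingers, x is the direction in which the jaws open and shut, and the axes are right-handed (so a half turn about y gives the same grasp; the last joint's range is limited). The gripper opens to 94 mm and grips with 3 to 60 N. Pads are 16 mm wide; open, the fingers measure 119 mm over their backs; the gripper's body (75 mm by 177 mm) begins 78 mm behind the grasp point.
Start: joints at [-1.295, 0.3, 1.521, -0, 1.321, -0.067], TCP at [0.185, -0.518, 0.216] pointing down, gripper open.
Joint ranges: [-3.03, 3.03], [-0.79, 2.21], [0.23, 2.52], [-1.04, 4.18], [0, 3.07], [-2.55, 2.55]. Speed limits (rad/s): [2.22, 2.22, 2.57, 3.14, 3.14, 3.14].

## Interface

Orientations are given as [roll, pitch, yaw] about the fixed x, y, z axes, in that order (R = Rz(yaw) Ry(pitch) Rx(roll)).
In Python, from station import ctrl, imaging gives the robot as it stands. The module is installed in compiled form; this text tells all that it offers.
- The arm moves only by the tool apply_moves, never from a script. Its argument "deltas" is a list of rows, each an object with "dp": the shift along the tool's x, y, z in m, a list of three; "roll": the turn about the tool's y in rad; "grip": the closure, from -1 (fully open) to 1 (shut). In form: [{"dp": [tx, ty, tz], "roll": roll, "grip": grip}, ...]. A call has 1 to 10 rows; each row shifts and turns the commanded pose from where the row before left it, along the tool's axes as they then stand; what a row does not reach is not made up. A row lasts 1/8 s, in which the tool goes at most 62.5 mm and 10.7 degrees, less where a joint would pass 70% of its speed; a pose out of reach is approached as far as the arm can. A call with a gripper value outside its range is refused whole. The fingers move at their own pace and stop on an object; "newtons" is the grip in N (left out, the last holds). Time passes only in rows, so rows that do not move let the fingers close. It gives the time, the measured TCP pose, the force and the opening at its end, in the units of the state.
- ctrl.get_obs(): the state, without advancing time (a new reading comes with each control period).
- imaging.camera(name): name is "scene" or "side" or "wrist"; returns the picture (420x560x3 uint8, blue, green, red); there is no depth.
- imaging.camera_info(name): a dict with "K" (3x3 intrinsics, pixels), "world_from_camera" (4x4, takes a point from camera to world coordinates). Camera axes: x right, y down, z forward; pixel columns grow to the right and rows downward; lengths in m; the calibration is good to about 2 mm. The wrist camera is an equidistant fisheye: a pixel r from the principal point sees the ray r / f radians off the axis. A picture is of the moment at which its call begins: read the wrist's pose just before it. camera_info takes no time and is no camera call; for the wrist camera it gives the pose at the moment of the call.
- ctrl.hand_in(): hands the job in, once; it reports no verdict.
The state is a dict: "time_s": time; "qpos": joint angles; "joint_vel": joint speeds; "tau": joint torques, N m; "ee_pos": TCP position; "eef_rot": TCP orientation; "force": force on the tool from outside, world axes, zero at the start; "moment": the same for the moment, N m; "grip_width": finger opening in m.
Only numpy, scipy, OpenCV 4.12 (cv2) and the standard library are available. Lean on these libraries where they do the work, as an engineer would, in place of code of your own. Each camera call takes 0.05 s, during which the arm holds its last target. There are 200 camera calls.

## Task

We are checking the lid interlock of the small laser enclosure: draw the red-handled locking pin out of its staple and lay it flat, not dropped, in the open shallow tray with the blue rim and black liner. Then lift the spring-closed lid by its blue handle grip until its yellow pointer stands level beside the red index flag, and finish while still holding the lid steady there by the handle, since it snaps shut if let go. Do not shift the index or the other things on the desk.

Things in the scene. Friction and masses are not known exactly. Their poses are not given: they have to be found in the camera images.
- enclosure: grey box fixed to the desk, 200 (its x) x 220 mm, with a white lid, amber window, lid top at z 96. Origin: centre of its underside; x points from its front to the hinge at the back, y to its left. A staple (inverted U, legs 20 mm apart in x, top at z 125) rises through the lid's front lip at x -118, y +20 mm. An angle quadrant stands at its right side: x -50 to 110, y -112 to -135, up to z 200 mm
- locking_pin: pin that locks the lid: red grip 16x26x16 mm (26 along its y), origin at the grip's centre; steel shank 10 mm thick along its -y. At the start it lies on the lid's front lip on 5 mm pads, along the enclosure's y, axis 106 mm above the desk, grip about 60 mm left (+y) of the staple, shank through it (4 mm play) and 35 mm past: free once drawn 45 mm to the enclosure's +y. 70 g, slides easily
- pin_tip (a point): free end of the pin's shank, on its axis, 95 mm from the grip's centre
- parts_tray: open shallow tray with a blue rim and black rubber liner, one compartment, fixed to the desk, 180 mm (its x) by 120 mm (its y), 18 mm high, 3 mm walls and floor, 174 x 114 mm inside; origin at the centre of its underside
- lid (a joint): angle of the enclosure's lid in rad: 0 shut, grows as the front edge rises, stop at 1.1. Spring-closed: about 0.8 N m at 0, 1.1 N m at 0.7 rad (5 to 7 N at the handle, square to the lid); it does not stay open by itself
- lid_hinge (a point): point on the hinge axis midway along it, in the enclosure's frame at x +104, y 0, z +93 mm; the axis runs along the enclosure's y
- lid_handle: blue round grip of the bow handle on the lid: 14 mm thick, 76 mm long along the enclosure's y, 33 mm free under it, between steel posts at y -47 and +47 mm; origin at its middle (enclosure frame: x -66, y 0, z 136 mm when shut; 170 mm in front of and 43 mm above the hinge axis). The grip is a sleeve that turns freely on its bar as the lid swings
- lid_pointer (a point): yellow pointer block on the lid's right edge, 132 mm from the hinge axis; axes are those of the lid (x along the lid towards the hinge)
- index (a joint): angle in rad at which the settable index stands (0.35 to 0.70, friction-held): the lid is at the mark when joint lid equals it
- index_flag (a point): red flag at the end of the index arm on the quadrant at the enclosure's right side, 132 mm from the same hinge axis, at the same place as lid_pointer when the lid is at the mark; flag and pointer are 7 mm thick
- alu_puck: bystander: plain aluminium disc, 36 mm across, 22 high; origin at the centre of its underside
- lens_block: bystander: black block with a light disc on top, 30 x 44 x 18 mm; origin at the centre of its underside
- screwdriver_2: bystander: screwdriver with yellow handle, lying, 150 mm long along its y; origin at the centre of its underside
Things that resemble listed ones, but are neither listed nor needed, are in the scene too. Leave any orange or pink look-alike of the locking_pin alone.

How it is judged:
By the outcome, as a careful person would: the job done as asked, in the order asked, and still so for the second after the job is handed in, while the arm keeps its last pose, push and grip.
It also fails if it takes over 61 s, if anything falls off the work surface, if the arm or the gripper's body presses on something with over 40 N, if the wrist force passes 120 N, or if a joint passes its speed limit or range.

## Working session

There is one attempt and no reset: what is moved stays moved. The work goes in short steps, Python scripts to look and compute and a tool call to move; the robot and the scene stay as the last step left them, time stands still between calls to the robot, and variables do not carry over. Pictures are saved under pics/ and viewed, about 8 in all and at most 12, crops included, and the job is handed in when it is done.

Besides the shell and the picture viewer there is one more tool, called after "Request:" by a JSON object that holds its "method" and its "body", one argument or row to a line. apply_moves: Moves the arm, as the interface text tells. Its arguments: {"type":"object","properties":{"deltas":{"type":"array"},"newtons":{"type":"number"}},"required":["deltas"]}

```bash
mkdir -p pics
cat > h.py <<'E'
import numpy as np, cv2
from station import ctrl, imaging
def snap(n,name): 
    im=imaging.camera(n); cv2.imwrite(f'pics/{name}.png',im); return im
def ray(n,u,v):
    i=imaging.camera_info(n);K=np.array(i['K']);T=np.array(i['world_from_camera'])
    a=np.array([(u-K[0,2])/K[0,0],(v-K[1,2])/K[1,1]])
    if n=='wrist':
        t=np.linalg.norm(a); d=np.r_[a/max(t,1e-9)*np.sin(t),np.cos(t)]
    else: d=np.r_[a,1]
    return T[:3,3],T[:3,:3]@d
def onz(n,u,v,z):
    o,d=ray(n,u,v); return o+d*(z-o[2])/d[2]
def proj(n,p,T=None):
    i=imaging.camera_info(n);K=np.array(i['K']);T=np.array(i['world_from_camera']) if T is None else T
    c=T[:3,:3].T@(np.asarray(p)-T[:3,3])
    if n=='wrist':
        r=np.hypot(c[0],c[1]);t=np.arctan2(r,c[2]);a=c[:2]/max(r,1e-9)*t
    else: a=c[:2]/c[2]
    return np.array([K[0,0]*a[0]+K[0,2],K[1,1]*a[1]+K[1,2]])
E
python3 - <<'E'
from h import *
o=ctrl.get_obs()
for k in('ee_pos','eef_rot','grip_width','time_s'):print(k,o[k])
a=snap('scene','scene0');b=snap('side','side0')
for n in('scene','side'):
    i=imaging.camera_info(n);print(n,np.round(i['K'],1).tolist(),np.round(i['world_from_camera'],3).tolist())
cv2.imwrite('pics/s0.png',cv2.resize(a,(800,600),interpolation=cv2.INTER_CUBIC))
cv2.imwrite('pics/d0.png',cv2.resize(b,(800,600),interpolation=cv2.INTER_CUBIC))
E
```

```text
ee_pos [ 0.18482944 -0.51773112  0.2158926 ]
eef_rot [-1.57068453e+00  1.16383003e-03 -1.22795266e+00]
grip_width 0.09378812119643691
time_s 0.0
scene [[386.3, 0.0, 283.4], [0.0, 386.3, 211.0], [0.0, 0.0, 1.0]] [[0.875, -0.28, 0.395, 0.257], [-0.484, -0.475, 0.735, -0.683], [-0.018, -0.834, -0.551, 0.599], [0.0, 0.0, 0.0, 1.0]]
side [[418.4, 0.0, 284.9], [0.0, 418.4, 206.0], [0.0, 0.0, 1.0]] [[-0.903, -0.265, 0.338, 0.274], [-0.429, 0.514, -0.743, 0.727], [0.023, -0.816, -0.578, 0.676], [0.0, 0.0, 0.0, 1.0]]
```

View pics/s0.png

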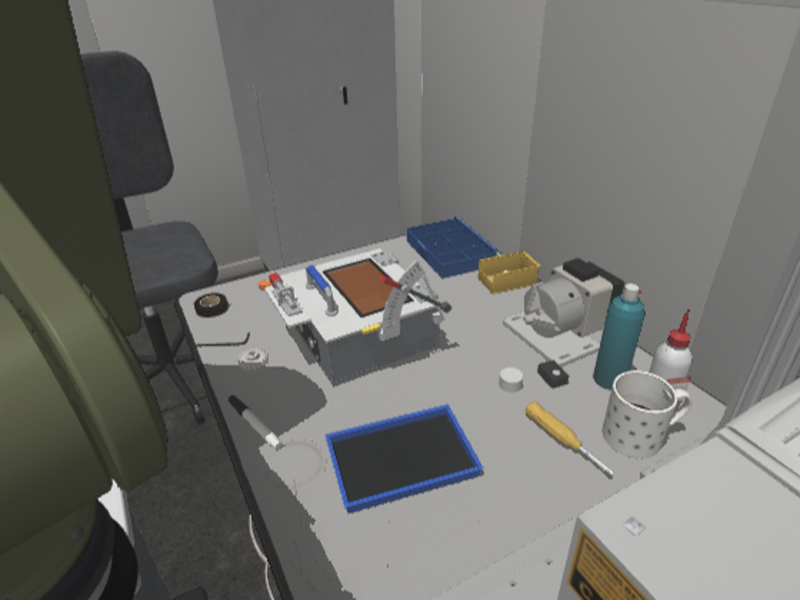

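View pics/d0.png

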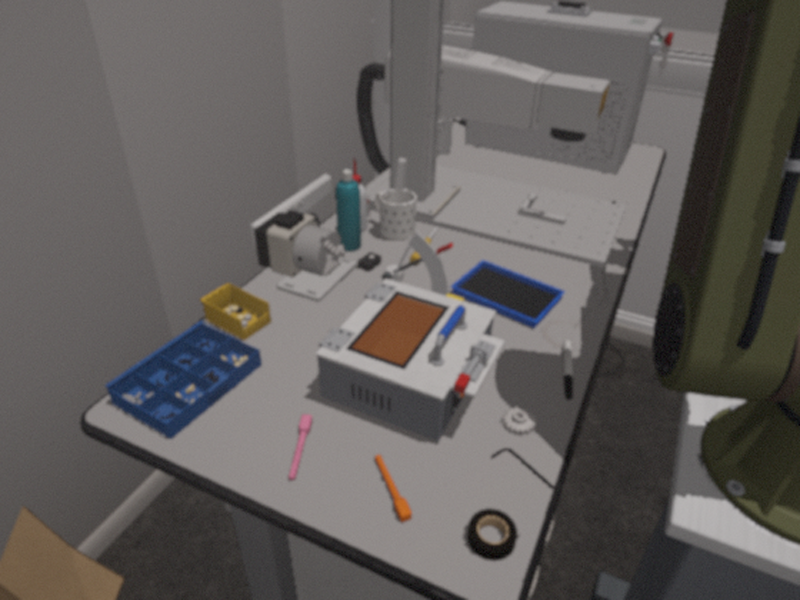

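Run:
```python
from h import *
a=cv2.imread('pics/scene0.png');b=cv2.imread('pics/side0.png')
c1=cv2.resize(a[170:270,175:325],None,fx=4,fy=4,interpolation=cv2.INTER_CUBIC)
c2=cv2.resize(b[190:310,215:365],None,fx=5,fy=5,interpolation=cv2.INTER_CUBIC)
cv2.imwrite('pics/c1.png',cv2.resize(a[170:270,175:325],None,fx=5,fy=5,interpolation=cv2.INTER_CUBIC));cv2.imwrite('pics/c2.png',c2)
s=1/.7
# rough
for nm,u,v,z in [('tray',327,437,.018),('tray',447,407,.018),('tray',482,469,.018),('tray',349,508,.018),('grip',276,280,.106),('lidfr',299,338,.09),('lidbr',440,303,.09),('lidbl',375,250,.096),('puck',511,372,.022),('driver',570,440,.01)]:
    print(nm,np.round(onz('scene',u*.7,v*.7,z),3))
for nm,u,v,z in [('tray',453,287,.018),('tray',487,263,.018),('tray',562,292,.018),('tray',532,323,.018),('grip',462,382,.106),('lidbl',320,345,.096),('lidbr',378,285,.096),('handle',464,310,.136),('handle',440,345,.136)]:
    print('side',nm,np.round(onz('side',u*.7,v*.7,z),3))
```

```text
tray [ 0.413 -0.153  0.018]
tray [ 0.59  -0.187  0.018]
tray [ 0.568 -0.306  0.018]
tray [ 0.393 -0.274  0.018]
grip [0.45  0.147 0.106]
lidfr [ 0.433 -0.011  0.09 ]
lidbr [ 0.67  -0.038  0.09 ]
lidbl [0.655 0.175 0.096]
puck [ 0.717 -0.176  0.022]
driver [ 0.708 -0.321  0.01 ]
side tray [ 0.589 -0.182  0.018]
side tray [ 0.559 -0.296  0.018]
side tray [ 0.395 -0.264  0.018]
side tray [ 0.42  -0.141  0.018]
side grip [0.451 0.148 0.106]
side lidbl [0.672 0.159 0.096]
side lidbr [ 0.669 -0.021  0.096]
side handle [0.495 0.03  0.136]
side handle [0.496 0.122 0.136]
```

View pics/c1.png

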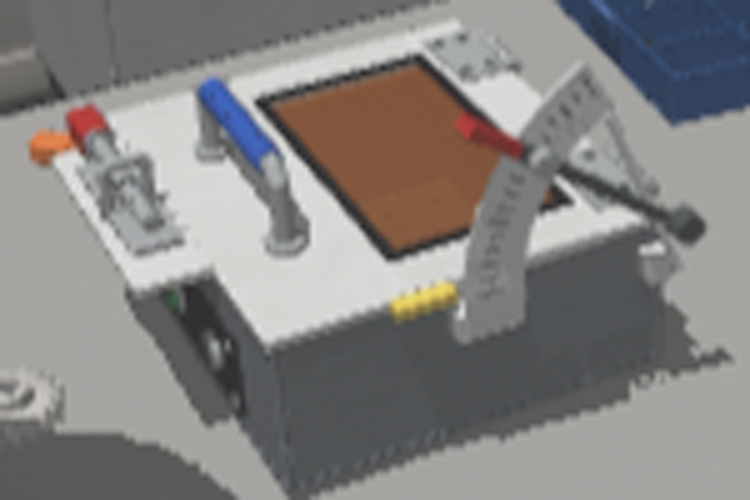

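View pics/c2.png

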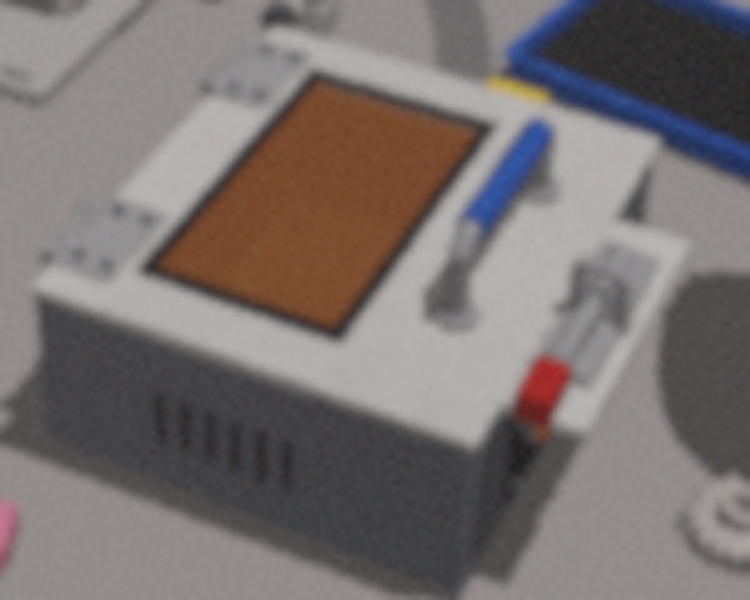

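Run:
```python
from h import *
from scipy.optimize import least_squares
S=lambda u,v:('scene',175+u/5,170+v/5); D=lambda u,v:('side',215+u/5,190+v/5)
P=[((-66,38,136),S(208,88)),((-66,-38,136),S(272,155)),((-66,-38,136),D(540,130)),((-66,38,136),D(480,220)),
((-100,-110,96),S(270,345)),((-100,110,96),D(473,443)),((-100,-110,96),D(658,143)),((-100,-110,0),S(290,497)),((100,110,96),D(38,288)),
((-118,80,106),S(88,128)),((-118,80,106),D(543,385))]
W=lambda p,q:np.r_[p[0]+np.cos(p[2])*q[0]-np.sin(p[2])*q[1],p[1]+np.sin(p[2])*q[0]+np.cos(p[2])*q[1],q[2]]
f=lambda p:np.concatenate([proj(c,W(p,np.array(q)/1000))-[u,v] for q,(c,u,v) in P])
r=least_squares(f,[.56,.07,0],loss='soft_l1')
p=r.x;print(p);print(np.round(f(p).reshape(-1,2),1))
for n,q in dict(handle=(-66,0,136),grip=(-118,80,106),staple=(-118,20,125),hinge=(104,0,93)).items(): print(n,np.round(W(p,np.array(q)/1000),4))
# angle about hinge for pixels, at y plane
for nm,(c,u,v) in dict(ptr=S(425,300),flag=S(492,136),flagtip=S(465,125),flagend=S(520,150),knob=S(690,225)).items():
  for y in(-.112,-.118,-.124):
    o,d=ray(c,u,v); n=np.array([-np.sin(p[2]),np.cos(p[2]),0]); h=W(p,np.array([.104,y,.093]))
    x=o+d*(n@(h-o))/(n@d)-h; e=np.array([np.cos(p[2]),np.sin(p[2]),0])@x
    print(nm,y,'r',round(np.hypot(e,x[2]),4),'ang',round(np.arctan2(x[2],-e),3))
np.save('enc.npy',p)
t=np.array([[.59,-.185],[.5635,-.301],[.394,-.269],[.4165,-.147]]);print('tray',t.mean(0),np.arctan2(*(t[0]-t[3])[::-1]),np.linalg.norm(t[0]-t[3]),np.linalg.norm(t[0]-t[1]))
```

```text
[ 0.56635362  0.06680862 -0.00158007]
[[ 0.4  0.1]
 [-0.5  1.2]
 [-0.2 -0. ]
 [-1.8  1.8]
 [-0.3 -1.4]
 [ 0.2 -0.5]
 [-0.2 -1.3]
 [-0.3  1.6]
 [-0.9 -0.5]
 [-0.1  0.7]
 [ 0.9  0.6]]
handle [0.5004 0.0669 0.136 ]
grip [0.4485 0.147  0.106 ]
staple [0.4484 0.087  0.125 ]
hinge [0.6704 0.0666 0.093 ]
ptr -0.112 r 0.1305 ang -0.021
ptr -0.118 r 0.1332 ang 0.016
ptr -0.124 r 0.136 ang 0.051
flag -0.112 r 0.1182 ang 0.65
flag -0.118 r 0.1231 ang 0.662
flag -0.124 r 0.128 ang 0.673
flagtip -0.112 r 0.134 ang 0.649
flagtip -0.118 r 0.1387 ang 0.659
flagtip -0.124 r 0.1434 ang 0.669
flagend -0.112 r 0.1007 ang 0.641
flagend -0.118 r 0.1057 ang 0.655
flagend -0.124 r 0.1107 ang 0.668
knob -0.112 r 0.0138 ang -2.315
knob -0.118 r 0.0076 ang -2.364
knob -0.124 r 0.0015 ang -2.822
tray [ 0.491  -0.2255] -0.21561552024891792 0.17761264031594148 0.11898844481713339
```

Candidates for the pin: red grip at scene (275,280) / side (462,382), lying on the lid lip through the staple. The others are the orange piece on the desk, side (393,488) and scene (265,286), and the pink one, side (300,445). The close crops confirm that the red one on the lip is the locking pin. The red index flag at scene (390,283) and the bottle's red cap are not it. The tray is the blue-rim, black-liner one at scene (403,457).

Request:
{"method": "apply_moves", "body": {
  "deltas": [
    {"dp":[0,-0.005,0],"roll":-0.1535,"grip":-1},
    {"dp":[0,-0.005,0],"roll":-0.1535,"grip":-1},
    {"dp":[0,-0.005,0],"roll":-0.1535,"grip":-1},
    {"dp":[0,-0.005,0],"roll":-0.1535,"grip":-1},
    {"dp":[0,-0.005,0],"roll":-0.1535,"grip":-1},
    {"dp":[0,-0.005,0],"roll":-0.1535,"grip":-1},
    {"dp":[0,-0.005,0],"roll":-0.1535,"grip":-0.06},
    {"dp":[0,0,0],"roll":-0.1535,"grip":-0.06},
    {"dp":[0.015,0,0.037],"roll":0,"grip":-0.06},
    {"dp":[0.015,0,0.037],"roll":0,"grip":-0.06}
  ]
}}

```text
time_s: 1.35
ee_pos: [0.215, -0.4429, 0.2509]
eef_rot: [-1.57, 0.0, -0.001]
force: [-0.4, -0.9, 0.4]
grip_width: 0.0573
```

Request:
{"method": "apply_moves", "body": {
  "deltas": [
    {"dp":[0.015,0,0.037],"roll":0,"grip":-0.06},
    {"dp":[0.015,0,0.037],"roll":0,"grip":-0.06},
    {"dp":[0.015,0,0.037],"roll":0,"grip":-0.06},
    {"dp":[0.015,0,0.037],"roll":0,"grip":-0.06},
    {"dp":[0.015,0,0.037],"roll":0,"grip":-0.06},
    {"dp":[0.015,0,0.037],"roll":0,"grip":-0.06},
    {"dp":[0.015,0,0.037],"roll":0,"grip":-0.06},
    {"dp":[0.015,0,0.037],"roll":0,"grip":-0.06},
    {"dp":[0.015,0,0.037],"roll":0,"grip":-0.06},
    {"dp":[0.015,0,0.037],"roll":0,"grip":-0.06}
  ]
}}

```text
time_s: 2.6
ee_pos: [0.365, -0.0727, 0.2514]
eef_rot: [-1.571, 0.0, -0.0]
force: [-0.2, -0.4, 0.3]
grip_width: 0.0495
```

Request:
{"method": "apply_moves", "body": {
  "deltas": [
    {"dp":[0.015,0,0.037],"roll":0,"grip":-0.06},
    {"dp":[0.015,0,0.037],"roll":0,"grip":-0.06},
    {"dp":[0.015,0,0.037],"roll":0,"grip":-0.06},
    {"dp":[0.015,0,0.037],"roll":0,"grip":-0.06},
    {"dp":[0.015,0,0.037],"roll":0,"grip":-0.06},
    {"dp":[0.009,0,0.036],"roll":0,"grip":-0.06},
    {"dp":[0,0,0],"roll":0,"grip":-0.06},
    {"dp":[0,0,0],"roll":0,"grip":-0.06}
  ]
}}

```text
time_s: 3.6
ee_pos: [0.4486, 0.1466, 0.2512]
eef_rot: [-1.571, 0.001, 0.0]
force: [0.7, -0.5, -0.4]
grip_width: 0.0497
```

Run:
```python
from h import *
im=snap('wrist','w1')
i=imaging.camera_info('wrist');print(np.round(i['K'],1).tolist(),np.round(i['world_from_camera'],3).tolist())
big=cv2.resize(im,(800,600),interpolation=cv2.INTER_CUBIC);s=800/560
for n,p in dict(g=(.4485,.147,.106),st=(.4484,.087,.125),tip=(.4485,.052,.106),h1=(.5004,.029,.136),h2=(.5004,.105,.136)).items():
    q=proj('wrist',p);print(n,q*s);cv2.drawMarker(big,tuple(int(x) for x in q*s),(0,255,0),cv2.MARKER_CROSS,14,1)
cv2.imwrite('pics/w1o.png',big)
```

```text
[[325.2, 0.0, 279.3], [0.0, 325.2, 213.7], [0.0, 0.0, 1.0]] [[1.0, -0.001, -0.0, 0.45], [-0.001, -0.961, -0.277, 0.226], [0.0, 0.277, -0.961, 0.42], [0.0, 0.0, 0.0, 1.0]]
g [397.28183309 289.70445854]
st [397.19354256 379.77770881]
tip [397.50553198 410.28240409]
h1 [467.97465086 455.82801219]
h2 [474.86823945 361.78297374]
```

View pics/w1o.png

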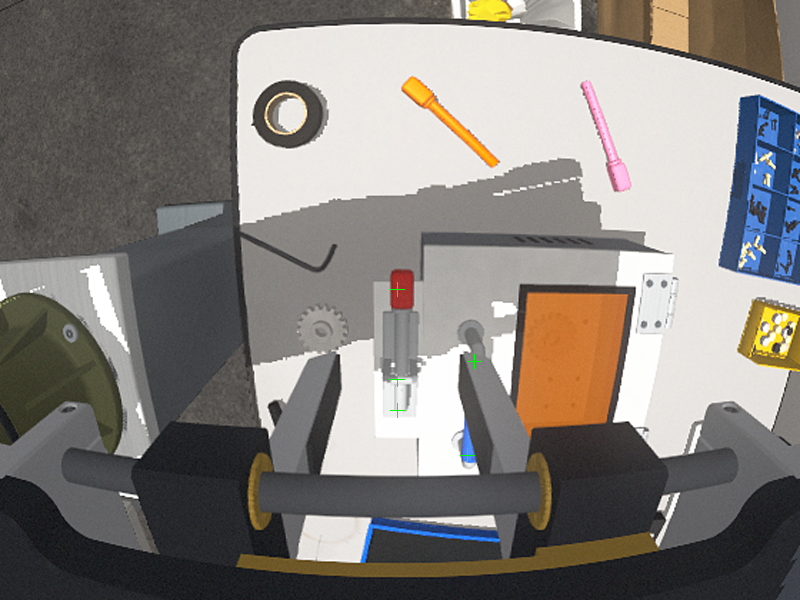

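Request:
{"method": "apply_moves", "body": {
  "deltas": [
    {"dp":[0.0025,0.03,0],"roll":0,"grip":-0.06},
    {"dp":[0,0.03,0],"roll":0,"grip":-0.06},
    {"dp":[0,0.03,0],"roll":0,"grip":-0.06},
    {"dp":[0,0.03,0],"roll":0,"grip":-0.06},
    {"dp":[0,0.015,0],"roll":0,"grip":-0.06},
    {"dp":[0,0.005,0],"roll":0,"grip":-0.06},
    {"dp":[0,0,0],"roll":0,"grip":-0.06}
  ]
}}

```text
time_s: 4.53
ee_pos: [0.4517, 0.1469, 0.1121]
eef_rot: [-1.571, -0.001, -0.0]
force: [0.7, -0.1, 0.5]
grip_width: 0.0496
```

Request:
{"method": "apply_moves", "body": {
  "deltas": [
    {"dp":[0,0,0],"roll":0,"grip":1},
    {"dp":[0,0,0],"roll":0,"grip":1},
    {"dp":[0,0,0],"roll":0,"grip":1},
    {"dp":[0,0,0],"roll":0,"grip":1},
    {"dp":[0,0,0],"roll":0,"grip":1}
  ],
  "newtons": 25
}}

```text
time_s: 5.15
ee_pos: [0.4514, 0.147, 0.1115]
eef_rot: [-1.571, -0.0, 0.0]
force: [-0.1, -0.1, 1.6]
grip_width: 0.0159
```

Request:
{"method": "apply_moves", "body": {
  "deltas": [
    {"dp":[0,0,0.006],"roll":0,"grip":1},
    {"dp":[0,0,0.01],"roll":0,"grip":1},
    {"dp":[0,0,0.01],"roll":0,"grip":1},
    {"dp":[0,0,0.01],"roll":0,"grip":1},
    {"dp":[0,0,0.01],"roll":0,"grip":1},
    {"dp":[0,0,0.01],"roll":0,"grip":1},
    {"dp":[0,0,0.009],"roll":0,"grip":1},
    {"dp":[0,0,0],"roll":0,"grip":1}
  ]
}}

```text
time_s: 6.15
ee_pos: [0.4513, 0.2126, 0.1114]
eef_rot: [-1.571, 0.0, 0.001]
force: [0.0, 0.3, -0.3]
grip_width: 0.016
```

Run:
```python
from h import *
im=snap('wrist','w2');cv2.imwrite('pics/w2o.png',cv2.resize(im[130:360,150:450],None,fx=2,fy=2,interpolation=cv2.INTER_CUBIC))
```

```text
(no output)
```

View pics/w2o.png

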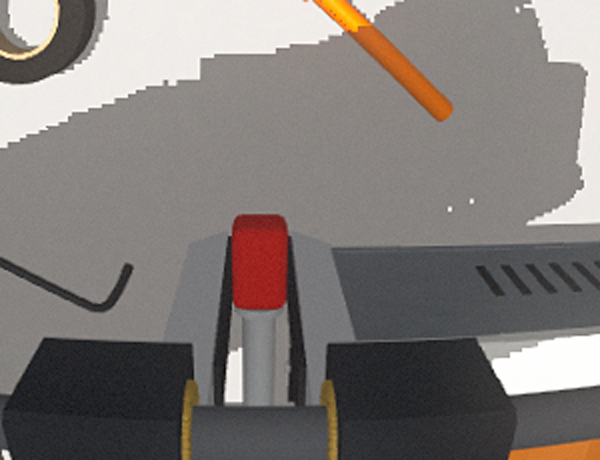

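Request:
{"method": "apply_moves", "body": {
  "deltas": [
    {"dp":[0,-0.015,0],"roll":0,"grip":1},
    {"dp":[0,-0.03,0],"roll":0,"grip":1},
    {"dp":[0,-0.035,0],"roll":0,"grip":1},
    {"dp":[0,-0.035,0],"roll":0,"grip":1},
    {"dp":[0,-0.03,0],"roll":0,"grip":1},
    {"dp":[0,-0.013,0],"roll":0,"grip":1},
    {"dp":[0,0,-0.0146],"roll":0,"grip":1},
    {"dp":[0,0,-0.025],"roll":0,"grip":1},
    {"dp":[0,0,-0.035],"roll":0,"grip":1},
    {"dp":[0,0,-0.035],"roll":0,"grip":1}
  ]
}}

```text
time_s: 7.45
ee_pos: [0.4507, 0.1005, 0.2681]
eef_rot: [-1.571, 0.002, -0.0]
force: [0.9, -0.4, -0.5]
grip_width: 0.0156
```

Request:
{"method": "apply_moves", "body": {
  "deltas": [
    {"dp":[0,0,-0.035],"roll":0,"grip":1},
    {"dp":[0,0,-0.035],"roll":0,"grip":1},
    {"dp":[0,0,-0.035],"roll":0,"grip":1},
    {"dp":[0,0,-0.035],"roll":0,"grip":1},
    {"dp":[0,0,-0.035],"roll":0,"grip":1},
    {"dp":[0,0,-0.035],"roll":0,"grip":1},
    {"dp":[0,0,-0.035],"roll":0,"grip":1},
    {"dp":[0,0,-0.035],"roll":0,"grip":1},
    {"dp":[0,0,-0.025],"roll":0,"grip":1},
    {"dp":[0,0,-0.015],"roll":0,"grip":1}
  ]
}}

```text
time_s: 8.7
ee_pos: [0.4504, -0.2189, 0.2682]
eef_rot: [-1.57, 0.002, -0.001]
force: [0.2, -0.8, -0.5]
grip_width: 0.0159
```

Request:
{"method": "apply_moves", "body": {
  "deltas": [
    {"dp":[0,0,0],"roll":-0.135,"grip":1},
    {"dp":[0,0,0],"roll":-0.15,"grip":1},
    {"dp":[0,0,0],"roll":-0.15,"grip":1},
    {"dp":[0,0,0],"roll":-0.15,"grip":1},
    {"dp":[0,0,0],"roll":-0.15,"grip":1},
    {"dp":[0,0,0],"roll":-0.15,"grip":1},
    {"dp":[0,0,0],"roll":-0.15,"grip":1},
    {"dp":[0,0,0],"roll":-0.15,"grip":1},
    {"dp":[0,0,0],"roll":-0.1,"grip":1},
    {"dp":[0,0,0],"roll":-0.07,"grip":1}
  ]
}}

```text
time_s: 9.95
ee_pos: [0.4509, -0.2175, 0.2687]
eef_rot: [-1.57, -0.0, 1.358]
force: [-0.5, -0.4, -1.0]
grip_width: 0.0162
```

Request:
{"method": "apply_moves", "body": {
  "deltas": [
    {"dp":[0,0.03,0],"roll":0,"grip":1},
    {"dp":[0,0.035,0],"roll":0,"grip":1},
    {"dp":[0,0.035,0],"roll":0,"grip":1},
    {"dp":[0,0.035,0],"roll":0,"grip":1},
    {"dp":[0,0.03,0],"roll":0,"grip":1},
    {"dp":[0,0.025,0],"roll":0,"grip":1},
    {"dp":[0,0.015,0],"roll":0,"grip":1},
    {"dp":[0,0,0],"roll":0,"grip":1}
  ]
}}

```text
time_s: 10.95
ee_pos: [0.4509, -0.2174, 0.0637]
eef_rot: [-1.569, -0.001, 1.355]
force: [1.5, -0.1, 0.2]
grip_width: 0.0155
```

Run:
```python
from h import *
print(ctrl.get_obs()['ee_pos'])
a=snap('wrist','w3');b=snap('scene','s3')
cv2.imwrite('pics/w3o.png',np.vstack([cv2.resize(a[150:360,130:430],(430,300),interpolation=cv2.INTER_CUBIC),cv2.resize(b[255:375,195:367],(430,300),interpolation=cv2.INTER_CUBIC)]))
```

```text
[ 0.45085218 -0.21736006  0.06373984]
```

View pics/w3o.png

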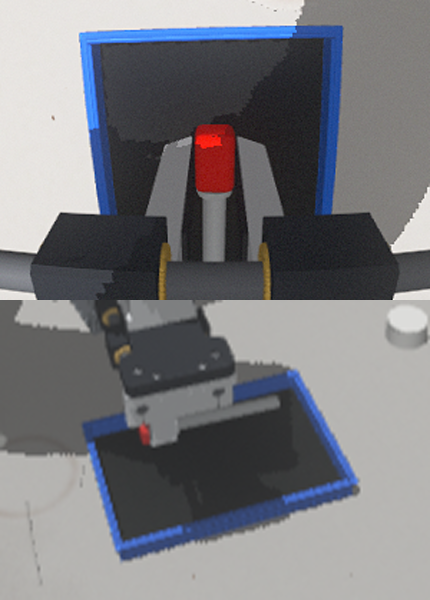

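Request:
{"method": "apply_moves", "body": {
  "deltas": [
    {"dp":[0,0.015,0],"roll":0,"grip":1},
    {"dp":[0,0.015,0],"roll":0,"grip":1},
    {"dp":[0,0.008,0],"roll":0,"grip":1},
    {"dp":[0,0.004,0],"roll":0,"grip":1},
    {"dp":[0,0.002,0],"roll":0,"grip":1},
    {"dp":[0,0,0],"roll":0,"grip":1},
    {"dp":[0,0,0],"roll":0,"grip":1}
  ]
}}

```text
time_s: 11.92
ee_pos: [0.4515, -0.2177, 0.0207]
eef_rot: [-1.571, 0.0, 1.355]
force: [0.5, 0.3, -0.2]
grip_width: 0.0157
```

Request:
{"method": "apply_moves", "body": {
  "deltas": [
    {"dp":[0,0.001,0],"roll":0,"grip":1},
    {"dp":[0,0.001,0],"roll":0,"grip":1},
    {"dp":[0,0,0],"roll":0,"grip":1}
  ]
}}

```text
time_s: 12.3
ee_pos: [0.4513, -0.2176, 0.0184]
eef_rot: [-1.571, -0.0, 1.355]
force: [-0.3, 0.9, 0.7]
grip_width: 0.0153
```

Request:
{"method": "apply_moves", "body": {
  "deltas": [
    {"dp":[0,0.001,0],"roll":0,"grip":1},
    {"dp":[0,0.0,0],"roll":0,"grip":1}
  ]
}}

```text
time_s: 12.55
ee_pos: [0.4513, -0.2176, 0.0174]
eef_rot: [-1.571, -0.0, 1.355]
force: [1.2, -0.5, -1.1]
grip_width: 0.0155
```

Request:
{"method": "apply_moves", "body": {
  "deltas": [
    {"dp":[0,0.001,0],"roll":0,"grip":1},
    {"dp":[0,0.0,0],"roll":0,"grip":1}
  ]
}}

```text
time_s: 12.8
ee_pos: [0.4514, -0.2176, 0.017]
eef_rot: [-1.571, 0.0, 1.355]
force: [-4.1, 1.4, 7.9]
grip_width: 0.0156
```

Request:
{"method": "apply_moves", "body": {
  "deltas": [
    {"dp":[0,0,0],"roll":0,"grip":0.55},
    {"dp":[0,0,0],"roll":0,"grip":0.3},
    {"dp":[0,0,0],"roll":0,"grip":0.2},
    {"dp":[0,0,0],"roll":0,"grip":0.2},
    {"dp":[0,-0.01,0],"roll":0,"grip":0.2},
    {"dp":[0,-0.02,0],"roll":0,"grip":0.2},
    {"dp":[0,-0.035,0],"roll":0,"grip":0.2},
    {"dp":[0,-0.04,0],"roll":0,"grip":0.2},
    {"dp":[0,-0.04,0],"roll":0,"grip":0},
    {"dp":[0,-0.04,0],"roll":0,"grip":0}
  ]
}}

```text
time_s: 14.05
ee_pos: [0.4511, -0.2175, 0.2036]
eef_rot: [-1.571, 0.0, 1.355]
force: [0.1, 0.3, -0.2]
grip_width: 0.0472
```

Request:
{"method": "apply_moves", "body": {
  "deltas": [
    {"dp":[0,-0.03,0],"roll":0.1355,"grip":0},
    {"dp":[0,-0.018,0],"roll":0.1355,"grip":0},
    {"dp":[0,0,0],"roll":0.1355,"grip":0},
    {"dp":[0,0,0],"roll":0.1355,"grip":0},
    {"dp":[0,0,0],"roll":0.1355,"grip":0},
    {"dp":[0,0,0],"roll":0.1355,"grip":0},
    {"dp":[0,0,0],"roll":0.1355,"grip":0},
    {"dp":[0,0,0],"roll":0.1355,"grip":0},
    {"dp":[0,0,0],"roll":0.1355,"grip":0},
    {"dp":[0,0,0],"roll":0.1355,"grip":0}
  ]
}}

```text
time_s: 15.3
ee_pos: [0.4512, -0.2175, 0.2501]
eef_rot: [-1.571, -0.0, -0.004]
force: [-0.3, 0.8, 0.1]
grip_width: 0.0472
```

Request:
{"method": "apply_moves", "body": {
  "deltas": [
    {"dp":[0.006,0,0.03],"roll":0,"grip":0},
    {"dp":[0.006,0,0.035],"roll":0,"grip":0},
    {"dp":[0.006,0,0.035],"roll":0,"grip":0},
    {"dp":[0.006,0,0.035],"roll":0,"grip":0},
    {"dp":[0.006,0,0.035],"roll":0,"grip":0},
    {"dp":[0.006,0,0.035],"roll":0,"grip":0},
    {"dp":[0.006,0,0.035],"roll":0,"grip":0},
    {"dp":[0.006,0,0.03],"roll":0,"grip":0},
    {"dp":[0.003,0,0.014],"roll":0,"grip":0},
    {"dp":[0,0,0],"roll":0,"grip":0}
  ]
}}

```text
time_s: 16.55
ee_pos: [0.5023, 0.0666, 0.2496]
eef_rot: [-1.571, 0.0, 0.001]
force: [-0.0, -0.4, -0.5]
grip_width: 0.047
```

Run:
```python
from h import *
print(ctrl.get_obs()['ee_pos'])
a=snap('wrist','w4');b=snap('scene','s4')
u=a.copy()
for p in [(.5024,.067,.136),(.5024,.029,.136),(.5024,.105,.136)]:
    q=proj('wrist',p);print(q);cv2.drawMarker(u,tuple(int(round(x)) for x in q),(0,255,0),cv2.MARKER_CROSS,8,1)
cv2.imwrite('pics/w4o.png',np.vstack([cv2.resize(u[180:400,130:430],(409,300),interpolation=cv2.INTER_CUBIC),cv2.resize(b[260:370,215:365],(409,300),interpolation=cv2.INTER_CUBIC)]))
```

```text
[0.50229859 0.06656924 0.24962234]
[278.29779218 210.65415858]
[278.35626703 249.76404078]
[278.24597843 168.75979649]
```

View pics/w4o.png

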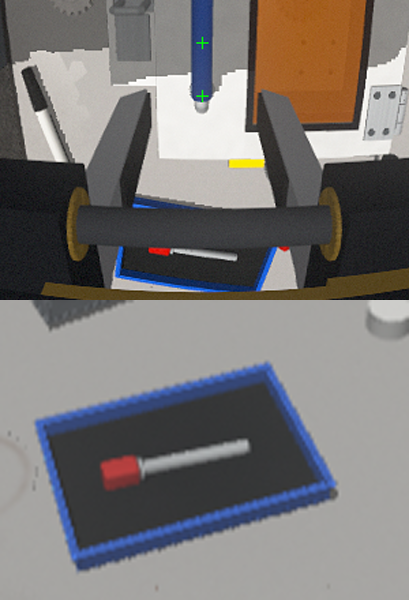

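The pin lies flat in the tray (crop: grip at about (122,473), tip at (245,446)), and the handle is centred between the fingers. I'll descend on the handle next.

Request:
{"method": "apply_moves", "body": {
  "deltas": [
    {"dp":[0,0.02,0],"roll":0,"grip":0},
    {"dp":[0,0.03,0],"roll":0,"grip":0},
    {"dp":[0,0.03,0],"roll":0,"grip":0},
    {"dp":[0,0.025,0],"roll":0,"grip":0},
    {"dp":[0,0.012,0],"roll":0,"grip":0},
    {"dp":[0,0.005,0],"roll":0,"grip":0},
    {"dp":[0,0,0],"roll":0,"grip":0}
  ]
}}

```text
time_s: 17.52
ee_pos: [0.5026, 0.0662, 0.1279]
eef_rot: [-1.571, -0.001, -0.0]
force: [0.1, 0.4, 0.4]
grip_width: 0.047
```

Request:
{"method": "apply_moves", "body": {
  "deltas": [
    {"dp":[0,0,0],"roll":0,"grip":1},
    {"dp":[0,0,0],"roll":0,"grip":1},
    {"dp":[0,0,0],"roll":0,"grip":1},
    {"dp":[0,0,0],"roll":0,"grip":1},
    {"dp":[0,0,0],"roll":0,"grip":1}
  ],
  "newtons": 45
}}

```text
time_s: 18.15
ee_pos: [0.5009, 0.0664, 0.127]
eef_rot: [-1.571, 0.004, 0.0]
force: [-10.7, 0.1, 2.8]
grip_width: 0.0128
```

```bash
python3 -c "
import numpy as np
a=np.r_[0,.03,.08,.14,.2,.26,.32,.38,.44,.50,.54]+.2477
print(np.round(np.c_[-np.diff(np.cos(a)),-np.diff(np.sin(a))]*.1754,4).tolist())"
```

```text
[[0.0014, -0.0051], [0.0026, -0.0084], [0.0037, -0.0099], [0.0043, -0.0096], [0.0048, -0.0093], [0.0054, -0.009], [0.0059, -0.0087], [0.0064, -0.0083], [0.0069, -0.0079], [0.0049, -0.005]]
```

Request:
{"method": "apply_moves", "body": {
  "deltas": [
    {"dp":[-0.0015,0,0],"roll":0,"grip":1},
    {"dp":[0,0,0],"roll":0,"grip":1},
    {"dp":[0.0014,-0.0051,0],"roll":0,"grip":1},
    {"dp":[0.0026,-0.0084,0],"roll":0,"grip":1},
    {"dp":[0.0037,-0.0099,0],"roll":0,"grip":1},
    {"dp":[0,0,0],"roll":0,"grip":1}
  ]
}}

```text
time_s: 18.9
ee_pos: [0.5089, 0.0664, 0.1517]
eef_rot: [-1.571, -0.001, 0.0]
force: [0.1, -0.0, -7.3]
grip_width: 0.013
```

Request:
{"method": "apply_moves", "body": {
  "deltas": [
    {"dp":[0.0043,-0.0096,0],"roll":0,"grip":1},
    {"dp":[0.0048,-0.0093,0],"roll":0,"grip":1},
    {"dp":[0.0054,-0.009,0],"roll":0,"grip":1},
    {"dp":[0.0059,-0.0087,0],"roll":0,"grip":1},
    {"dp":[0.0064,-0.0083,0],"roll":0,"grip":1},
    {"dp":[0.0069,-0.0079,0],"roll":0,"grip":1},
    {"dp":[0.0049,-0.005,0],"roll":0,"grip":1},
    {"dp":[0,0,0],"roll":0,"grip":1}
  ]
}}

```text
time_s: 19.9
ee_pos: [0.5473, 0.0663, 0.2088]
eef_rot: [-1.571, 0.0, -0.0]
force: [-3.6, -3.3, -5.8]
grip_width: 0.0126
```

Run:
```python
from h import *
print(ctrl.get_obs()['ee_pos'],ctrl.get_obs()['force'])
b=snap('scene','s5')
cv2.imwrite('pics/s5o.png',cv2.resize(b[150:270,210:350],None,fx=5,fy=5,interpolation=cv2.INTER_CUBIC))
```

```text
[0.54730048 0.06627168 0.20884739] [-3.56702844 -3.30573976 -5.82258795]
```

View pics/s5o.png

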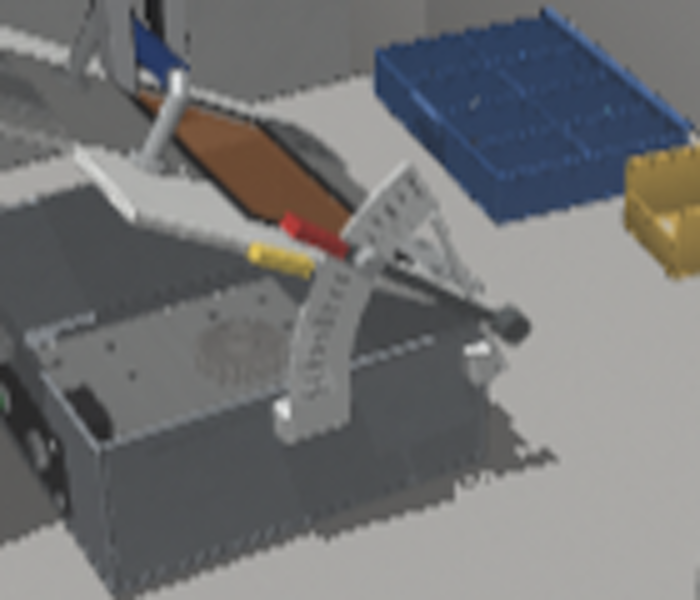

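```bash
cat > m.py <<'E'
from h import *
p=np.load('enc.npy');p=np.array([p[0]+.001,p[1],0.])
def seg(im,kind,box):
    x0,x1,y0,y1=box;h=cv2.cvtColor(im[y0:y1,x0:x1],cv2.COLOR_BGR2HSV).astype(int)
    H,S,V=h[...,0],h[...,1],h[...,2]
    m=((H<8)|(H>172))&(S>150)&(V>70) if kind=='r' else (H>20)&(H<35)&(S>110)&(V>120)
    n,l,st,_=cv2.connectedComponentsWithStats(m.astype(np.uint8),connectivity=8); k=1+np.argmax(st[1:,4])
    v,u=np.nonzero(l==k); c=np.array([u.mean()+x0,v.mean()+y0]); return c,np.c_[u+x0,v+y0]
def ang(c,y):
    o,d=ray('scene',*c);h=np.array([p[0]+.104,p[1]+y,.093]);x=o+d*(h[1]-o[1])/d[1]-h
    return np.round([np.hypot(x[0],x[2]),np.arctan2(x[2],-x[0])],4)
def rep(im,tag):
    for k,box in(('r',(255,290,180,212)),('y',(245,285,175,240))):
        c,q=seg(im,k,box);print(tag,k,len(q),c.round(2),'L',q[q[:,0].argmin()],'R',q[q[:,0].argmax()],[ang(c,y).tolist() for y in(-.105,-.112,-.118,-.124)])
E
python3 - <<'E'
from m import *
for n in('scene0','s5'): rep(cv2.imread(f'pics/{n}.png'),n)
E
```

```text
scene0 r 19 [268.79 195.05] L [266 194] R [274 197] [[0.1275, 0.6348], [0.133, 0.648], [0.1378, 0.6584], [0.1425, 0.6682]]
scene0 y 49 [259.12 229.82] L [253 231] R [265 227] [[0.1309, -0.053], [0.1338, -0.0102], [0.1365, 0.0249], [0.1393, 0.0587]]
s5 r 36 [271.36 195.83] L [266 194] R [278 199] [[0.1203, 0.6391], [0.1259, 0.6528], [0.1307, 0.6636], [0.1356, 0.6736]]
s5 y 41 [265.59 201.44] L [260 199] R [272 203] [[0.1273, 0.5093], [0.1325, 0.529], [0.137, 0.5446], [0.1416, 0.5592]]
```

Request:
{"method": "apply_moves", "body": {
  "deltas": [
    {"dp":[0.0046,-0.0044,0],"roll":0,"grip":1},
    {"dp":[0.0047,-0.0042,0],"roll":0,"grip":1},
    {"dp":[0.0048,-0.0039,0],"roll":0,"grip":1},
    {"dp":[0,0,0],"roll":0,"grip":1},
    {"dp":[0,0,0],"roll":0,"grip":1}
  ]
}}

```text
time_s: 20.58
ee_pos: [0.5609, 0.0662, 0.221]
eef_rot: [-1.571, 0.001, -0.0]
force: [-4.8, -4.2, -5.1]
grip_width: 0.0131
```

Run:
```python
from m import *
b=snap('scene','s6');rep(b,'s6')
e=ctrl.get_obs()['ee_pos'];print(e,np.arctan2(.043+e[2]-.127,.170-e[0]+.5009)-.2477)
w=snap('wrist','w6');d=snap('side','d6')
r=lambda x,W:cv2.resize(x,(W,300),interpolation=cv2.INTER_CUBIC)
cv2.imwrite('pics/s6o.png',np.vstack([r(b[175:225,240:310],420),np.hstack([r(d[150:290,210:406],420)])]))
```

```text
s6 r 29 [271.17 196.24] L [266 195] R [278 199] [[0.1202, 0.6307], [0.1258, 0.6449], [0.1306, 0.6561], [0.1354, 0.6664]]
s6 y 11 [264.09 194.36] L [263 193] R [265 193] [[0.1395, 0.6173], [0.1449, 0.6302], [0.1495, 0.6406], [0.1541, 0.6503]]
[0.56086971 0.06624269 0.22101021] 0.6464795427017552
```

View pics/s6o.png

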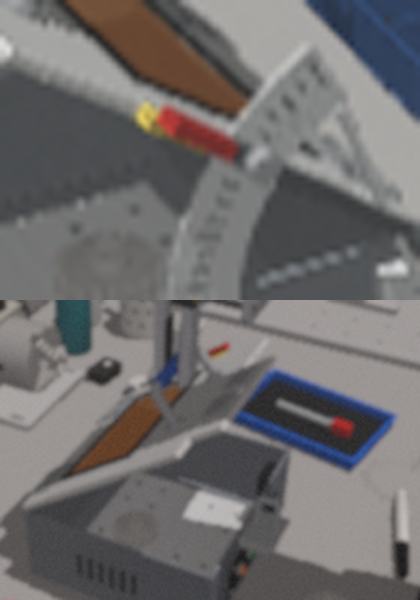

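Run:
```python
from m import *
d0=cv2.imread('pics/side0.png');d6=cv2.imread('pics/d6.png')
b=(295,330,160,185)
for n,d in(('d0',d0),('d6',d6)):
    for k in 'ry':
        try:c,q=seg(d,k,b);print(n,k,len(q),c,q.min(0),q.max(0))
        except Exception as e:print(n,k,e)
for a in(.63,.66,.69):
  for r in(.112,.132,.142):
    for y in(-.116,-.125):
      P=[p[0]+.104-r*np.cos(a),p[1]+y,.093+r*np.sin(a)];print(a,r,y,proj('side',P).round(1),proj('scene',P).round(1))
cv2.imwrite('pics/cmp.png',np.hstack([cv2.resize(x,(400,300),interpolation=cv2.INTER_CUBIC) for x in(d0[155:191,290:338],d6[155:191,290:338])]))
```

```text
d0 r 1 [314. 172.] [314 172] [314 172]
d0 y 2 [299.  167.5] [299 167] [299 168]
d6 r 5 [313.  172.2] [311 171] [315 173]
d6 y attempt to get argmax of an empty sequence
0.63 0.112 -0.116 [303.4 181. ] [276.3 199.6]
0.63 0.112 -0.125 [304.9 179.2] [278.3 201.5]
0.63 0.132 -0.116 [310.1 178.3] [269.4 197. ]
0.63 0.132 -0.125 [311.6 176.5] [271.4 198.9]
0.63 0.142 -0.116 [313.5 177. ] [265.9 195.6]
0.63 0.142 -0.125 [314.9 175.2] [267.9 197.5]
0.66 0.112 -0.116 [302.7 179.8] [277.1 198.3]
0.66 0.112 -0.125 [304.2 178. ] [279.1 200.2]
0.66 0.132 -0.116 [309.2 176.9] [270.4 195.4]
0.66 0.132 -0.125 [310.7 175.1] [272.3 197.3]
0.66 0.142 -0.116 [312.5 175.5] [267.  193.9]
0.66 0.142 -0.125 [314.  173.7] [268.9 195.8]
0.69 0.112 -0.116 [301.9 178.6] [277.9 197. ]
0.69 0.112 -0.125 [303.4 176.8] [279.9 198.9]
0.69 0.132 -0.116 [308.3 175.5] [271.4 193.9]
0.69 0.132 -0.125 [309.8 173.7] [273.3 195.7]
0.69 0.142 -0.116 [311.5 173.9] [268.  192.2]
0.69 0.142 -0.125 [313.  172.1] [270.  194.1]
```

View pics/cmp.png

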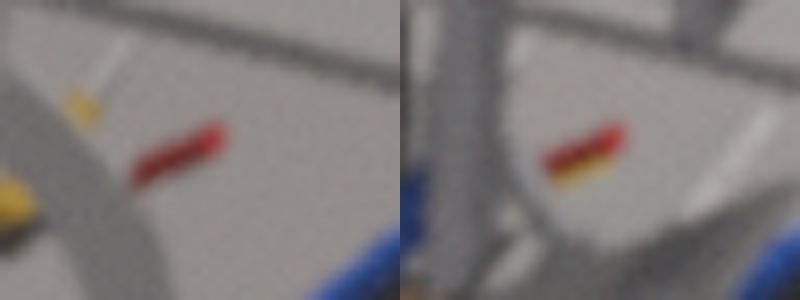

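Request:
{"method": "apply_moves", "body": {
  "deltas": [
    {"dp":[0.0014,-0.0011,0],"roll":0,"grip":1},
    {"dp":[0.0014,-0.0011,0],"roll":0,"grip":1},
    {"dp":[0,0,0],"roll":0,"grip":1},
    {"dp":[0,0,0],"roll":0,"grip":1}
  ]
}}

```text
time_s: 21.22
ee_pos: [0.5636, 0.0662, 0.2232]
eef_rot: [-1.571, 0.001, -0.0]
force: [-4.7, -4.8, -4.1]
grip_width: 0.0129
```

Run:
```python
from m import *
b=sum(imaging.camera('scene').astype(float) for _ in range(8))/8
d=sum(imaging.camera('side').astype(float) for _ in range(8))/8
cv2.imwrite('pics/s7.png',b);cv2.imwrite('pics/d7.png',d)
e=ctrl.get_obs()['ee_pos'];print(e,np.arctan2(.043+e[2]-.127,.170-e[0]+.5009)-.2477)
r=lambda x:cv2.resize(x,(400,300),interpolation=cv2.INTER_CUBIC)
s6=cv2.imread('pics/s6.png');d6=cv2.imread('pics/d6.png')
cv2.imwrite('pics/s7o.png',np.vstack([np.hstack([r(s6[179:212,250:294]),r(b[179:212,250:294])]),np.hstack([r(d6[160:184,297:329]),r(d[160:184,297:329])])]))
```

```text
[0.56362283 0.06620293 0.22317494] 0.6664104655438821[ WARN:0@21.285] global loadsave.cpp:1063 imwrite_ Unsupported depth image for selected encoder is fallbacked to CV_8U.
```

View pics/s7o.png

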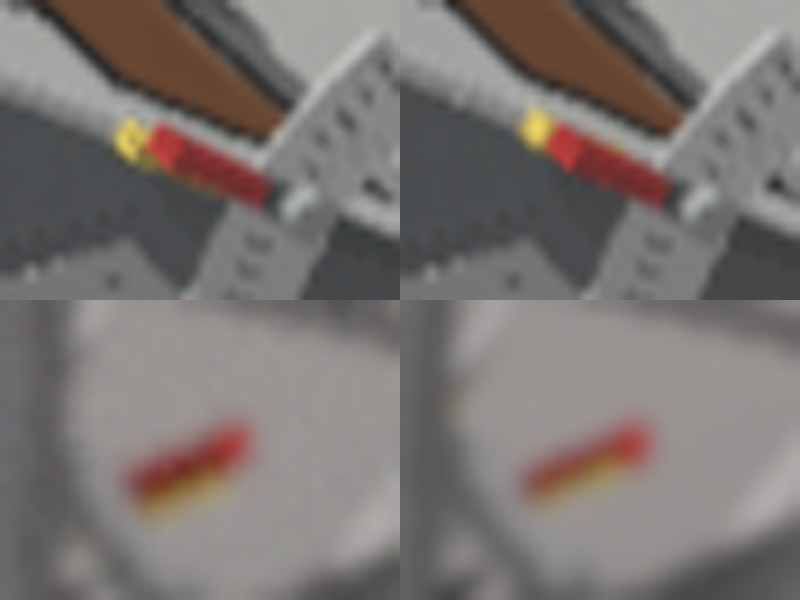

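The last look shows the pointer and flag level from both sides. The scene view shows only yellow past the flag's upper edge, the side view only past its lower edge, and the two offsets match the sideways gap between the bars. I'll check that it holds steady and hand in.

Request:
{"method": "apply_moves", "body": {
  "deltas": [
    {"dp":[0,0,0],"roll":0,"grip":1},
    {"dp":[0,0,0],"roll":0,"grip":1},
    {"dp":[0,0,0],"roll":0,"grip":1},
    {"dp":[0,0,0],"roll":0,"grip":1}
  ]
}}

```text
time_s: 22.52
ee_pos: [0.5636, 0.0662, 0.2232]
eef_rot: [-1.571, 0.001, -0.0]
force: [-5.0, -4.3, -4.7]
grip_width: 0.0128
```

Run:
```python
from h import *
o=ctrl.get_obs();print(o['time_s'],o['ee_pos'],o['force'],o['grip_width'],np.abs(o['joint_vel']).max())
if o['grip_width']>.011 and abs(o['ee_pos'][2]-.2232)<.001: print(ctrl.hand_in())
```

```text
22.525 [0.5636049  0.06620646 0.22317259] [-4.95184746 -4.28640282 -4.72689788] 0.012804661917033716 0.0023808916831133307
the job is handed in; nothing more can be done
None
```

The job is handed in at 22.5 s. The red pin is out of its staple and lies flat in the blue-rimmed tray. I lowered it until it touched the liner (about 8 N) before letting go. The arm is still holding the lid by its blue handle.

**Lid angle:** the arm's position puts the lid at about 0.666 rad. I estimated the index at 0.656 to 0.675 rad from the pictures, and the closest comparison gave about 0.669. The scene and side views agree that the pointer is level with the flag, to roughly 0.01 rad.

**Hold:** the last reading was steady, with the spring pulling about 7 N on the handle and the joints essentially still.

**Checks that disagreed or were not made:**
- The grip reads 12.8 mm on a 14 mm handle, so the sleeve may give slightly.
- There is a sideways force of about 4 N on the tool that the spring does not explain.
- In the pictures, the flag stayed at the same place within about a pixel. I did not measure the other things on the desk again afterwards.

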